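# Turn the presser arm on the mosaic gluing jig

### The job

Two gluing jigs lie on the bench, each with a flat presser arm hung on an upright pivot pin. On one of them the arm is on backwards, with its broad end on the pin: lift that arm off, turn it end for end, and refit it with the hole of its narrow end over the same jig's pin, fully down, so that its broad end lies squarely on the small mosaic panel of that jig. Leave the other jig's arm, which is already right, as it is.

Things in the scene. Friction and masses are not known exactly. Their poses are not given: they have to be found in the camera images.
- presser: Backward arm: level aluminium bar 180x40x10 mm, 160 g, loose. Origin: middle of its underside; x along it, z up. 26 mm through holes at x=-65 (narrow end) and x=+65 (broad end, 80 mm wide for x 30 to 90). Mid-top wooden grip block, 44 long (x), 22 wide (y), 10 to 44 mm above the underside: grip it across y from above. At the start the pin is in the +x hole, the narrow end on the panel.
- pin (a point): Upright 10 mm steel pin with tapered tip, on the backward arm's jig: a board 210x90x15 mm fixed to the bench. The point: on the pin's axis at the top of the 50x50 mm wooden pad round it, 25 mm above the bench, where the arm's underside rests; the pin rises 40 mm above it. x points along the board to the panel, z up.
- panel (a point): Centre of the top of the same jig's mosaic panel, a 64x64 mm square fixed on the board, 130 mm from the pin and level with pin, so a seated arm lies level on both. Same axes as pin.
- other_presser: Identical arm on the other, identical jig, already the right way round (narrow end on the pin, broad end on the panel): leave it alone. Same origin and axes as presser.
There are look-alikes about, which are no part of the job. Leave any black look-alike of the presser alone. What is shaped like the part that bears pin but green is not meant.

How it is judged (in metres and radians):
On the way:
1. the arm is lifted clear of the pin (z of presser in the frame of pin above 0.038 m), for 0.1 s.
At the end, for the whole second after the job is handed in: The arm is at rest with the pin through the hole of its narrow end (pin axis within 10 mm of the hole's centre), its underside within 4 mm of the pad round the pin, level to 4 degrees, and its broad end on the panel: the panel's centre lies within 32 mm of the arm's midline (x of pin in the frame of presser between -0.075 and -0.055 m and y of pin in the frame of presser between -0.01 and 0.01 m and z of pin in the frame of presser between -0.004 and 0.004 m and x of panel in the frame of presser above 0.04 m and y of panel in the frame of presser between -0.032 and 0.032 m and angle between presser's own z axis and vertical below 0.07 rad and linear speed of presser below 0.02 m/s); the robot touches nothing.
It fails at once if the other jig's arm is disturbed (moved more than 20 mm) (distance of other_presser from where it was at the start of the episode above 0.02 m).
It also fails if it takes over 35 s, if anything falls off the work surface, if the arm or the gripper's body presses on something with over 40 N, if the wrist force passes 120 N, or if a joint passes its speed limit or range.

### The arm

A 6-joint arm with a two-finger parallel gripper is mounted at the origin on the work surface. World frame = base frame: x ahead of the robot, y to its left, z up, the work surface at z = 0. Lengths are in mm, angles in rad, forces in N, time in s.
With the tool pointing down it reaches from about 275 to 1000 mm from the base axis. Payload 8.4 kg.
Tool frame: the origin (TCP) lies on the centre line of the jaws, within the pads' length; the fingertips stand 17 mm ahead of it and the grasp point (between the pads) lies 2 mm behind it; z points along the fingers, y is the line along which they close (so a half turn about z gives the same grasp; the last joint's range is limited). The gripper opens to 85 mm and grips with 20 to 120 N. Pads are 22 mm wide; open, the fingers measure 114 mm over their backs; the gripper's body (76 mm by 85 mm) begins 54 mm behind the grasp point. The pads swing forward as they close: fully open they stand 13 mm farther back than shut.
Start: joints at [-0.002, 0.353, 1.633, -0, 1.155, -0.002], TCP at [625.002, -0, 248.281] pointing down, gripper open.
Joint ranges: [-2.63, 2.63], [-0.92, 2.1], [0.06, 2.66], [-1.3, 4.44], [0, 2.69], [-3.02, 3.02]. Speed limits (rad/s): [2.22, 2.22, 2.79, 3.14, 3.14, 3.14].

### API

Orientations are given as [roll, pitch, yaw] about the fixed x, y, z axes, in that order (R = Rz(yaw) Ry(pitch) Rx(roll)).
In Python, from rig import r, eyes gives the robot as it stands. The module is installed in compiled form; this text tells all that it offers.
- The arm moves only by the shell command python3 -m inch 'ROWS' [FORCE]. ROWS is JSON, a list of rows, each a list of 7 numbers: the shift along the tool's x, y, z in m, then the turn, a rotation vector about the tool's x, y, z in degrees, then the closure, from -1 (fully open) to 1 (shut). In form: [[x, y, z, rx, ry, rz, gripper], ...]. A call has 1 to 8 rows; each row shifts and turns the commanded pose from where the row before left it, along the tool's axes as they then stand; what a row does not reach is not made up. A row lasts 1/10 s, in which the tool goes at most 50 mm and 8.59 degrees, less where a joint would pass 70% of its speed; a pose out of reach is approached as far as the arm can. A call with a gripper value outside its range is refused whole. The fingers move at their own pace and stop on an object; FORCE is the grip in N (left out, the last holds). Time passes only in rows, so rows that do not move let the fingers close. It gives the time, the measured TCP pose, the force, the opening and the grip force at its end, in the units of the state.
- r.sense(): the state, without advancing time (a new reading comes with each control period).
- eyes.grab_frame(name): name is "scene" or "side" or "wrist"; returns a dict with "img" (384x512x3 uint8, blue, green, red), "fx", "fy", "cx", "cy" (pixels), "R" (3x3) and "t" (3): a world point X has camera coordinates R X + t; the wrist camera has in their place "hand_eye" (4x4, takes a point from camera to tool coordinates, whose origin is the TCP and whose axes are the flange's). Camera axes: x right, y down, z forward; pixel columns grow to the right and rows downward; lengths in mm; the calibration is good to about 2 mm. The wrist camera is an equidistant fisheye: a pixel r from the principal point sees the ray r / f radians off the axis. A picture is of the moment at which its call begins: read the wrist's pose just before it. There is no depth.
- r.sign_off(): hands the job in; it is judged then, once.
The state is a dict: "clock": time; "qpos": joint angles; "qvel": joint speeds; "joint_efforts": joint torques, N m; "eef_pos": TCP position; "tcp_rot": TCP orientation; "contact_force": force on the tool from outside, world axes, zero at the start; "wrist_torque": the same for the moment, N m; "opening": opening from 0.0 (shut) to 1.0 (fully open); "grasp_force": force on a finger pad.
Only numpy, scipy, OpenCV 4.12 (cv2) and the standard library are available. Lean on these libraries where they do the work, as an engineer would, in place of code of your own. Each camera call takes 0.05 s, during which the arm holds its last target. There are 200 camera calls.

## Working session

There is one attempt and no reset: what is moved stays moved. The work goes in short steps, Python scripts to look and compute and a shell command to move; the robot and the scene stay as the last step left them, time stands still between calls to the robot, and variables do not carry over. Pictures are saved under pics/ and viewed, at most 10 in all, crops included, and the job is handed in when it is done.

```bash
mkdir -p pics; python3 - <<'E'
from rig import r,eyes
import cv2,numpy as np,pickle
s=r.sense();print(s)
F={n:eyes.grab_frame(n) for n in("scene","side","wrist")}
pickle.dump((s,F),open("f0.pkl","wb"))
for n in F: print(n,{k:np.round(v,3).tolist() for k,v in F[n].items() if k!="img"})
a=np.hstack([cv2.resize(F[n]["img"],(400,300)) for n in("scene","side")])
b=np.hstack([cv2.resize(F["wrist"]["img"],(400,300)),np.zeros((300,400,3),np.uint8)])
cv2.imwrite("pics/a.png",np.vstack([a,b]))
cv2.imwrite("pics/s.png",cv2.resize(F["scene"]["img"],(800,600)));cv2.imwrite("pics/d.png",cv2.resize(F["side"]["img"],(800,600)))
E
```

```text
{'clock': 0.0, 'qpos': array([-2.41369131e-03,  3.53666135e-01,  1.63414909e+00, -2.48387717e-05,
        1.15519399e+00, -2.40311101e-03]), 'qvel': array([-0.00171842, -0.00114309, -0.00138368,  0.00033467,  0.00129508,
       -0.00207696]), 'joint_efforts': array([-2.03471049e-03, -6.05236173e+01, -3.42063046e+01, -2.62302356e-04,
        9.48130677e-03,  3.61521288e-06]), 'eef_pos': array([ 6.24539874e+02, -1.48463565e-02,  2.47544032e+02]), 'tcp_rot': array([-3.14017604e+00,  1.93058794e-05,  1.57079580e+00]), 'contact_force': array([ 1.16090301,  0.60369556, -0.11257026]), 'wrist_torque': array([-0.0136131 , -0.03421556, -0.07554821]), 'grasp_force': 0.0, 'opening': 0.9960425378100196}
scene {'fx': 384.207, 'fy': 384.207, 'cx': 248.164, 'cy': 195.789, 'R': [[-0.692, 0.722, 0.012], [0.515, 0.505, -0.693], [-0.506, -0.473, -0.721]], 't': [369.69, -203.1, 1249.52]}
side {'fx': 392.802, 'fy': 392.802, 'cx': 265.697, 'cy': 190.563, 'R': [[0.902, -0.431, 0.013], [-0.312, -0.674, -0.67], [0.298, 0.6, -0.743]], 't': [-454.259, 157.752, 850.798]}
wrist {'fx': 297.319, 'fy': 297.319, 'cx': 251.854, 'cy': 190.591, 'hand_eye': [[-0.0, -0.964, -0.268, 67.846], [1.0, -0.001, 0.001, 0.753], [-0.001, -0.268, 0.964, -125.345], [0.0, 0.0, 0.0, 1.0]]}
```

View pics/s.png

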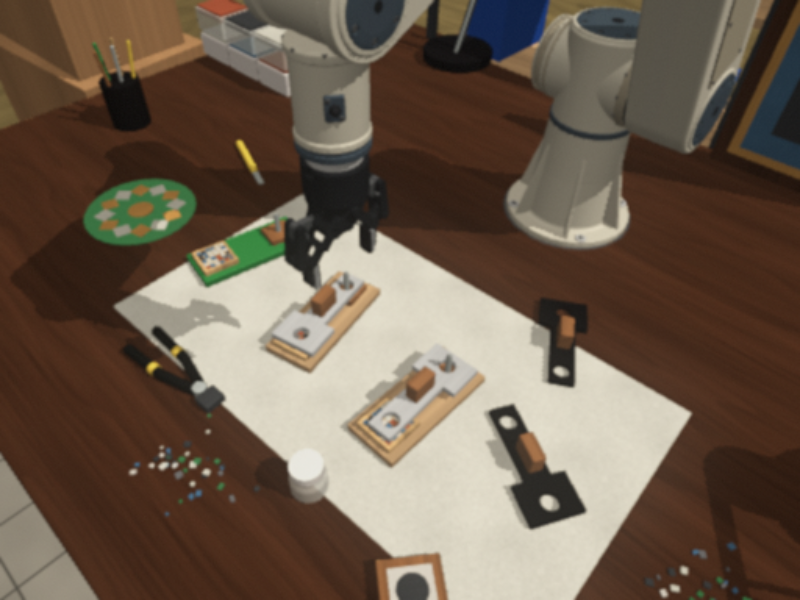

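View pics/d.png

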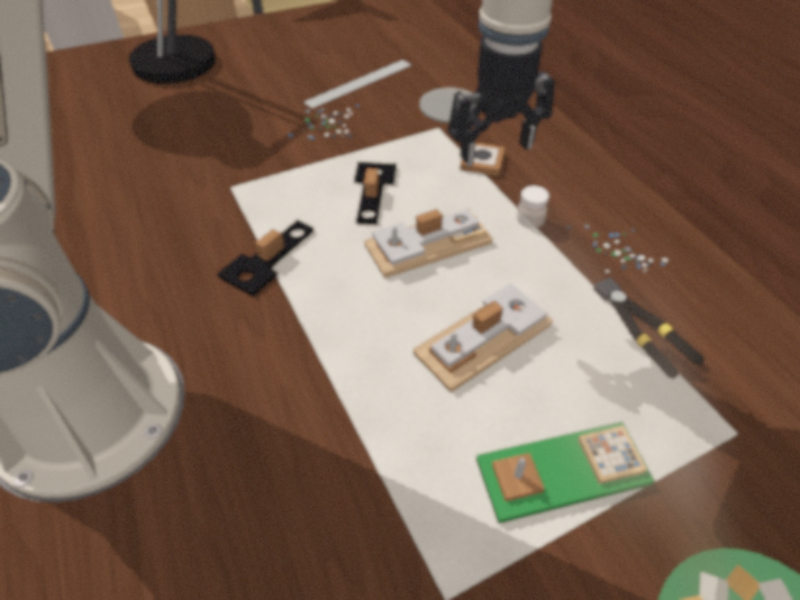

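Scene view: two metal presser arms, at (322,310) and (418,385). The second has its broad end on the pin (447,362), so it is the backward one. It is at (430,225) in the side view. The black arms and the green jig are look-alikes. I'll confirm this with an enlarged crop.

```bash
python3 - <<'E'
import cv2,numpy as np,pickle
s,F=pickle.load(open("f0.pkl","rb"))
# scene native centre (267,258); side native (274,153)
a=F["scene"]["img"][215:305,215:315];b=F["side"]["img"][120:180,225:325]
a=cv2.resize(a,None,fx=4,fy=4,interpolation=cv2.INTER_CUBIC);b=cv2.resize(b,None,fx=4,fy=4,interpolation=cv2.INTER_CUBIC)
b=np.vstack([b,np.zeros((120,400,3),np.uint8)])
cv2.imwrite("pics/c.png",np.hstack([a,b]))
E
```

```text
(no output)
```

View pics/c.png

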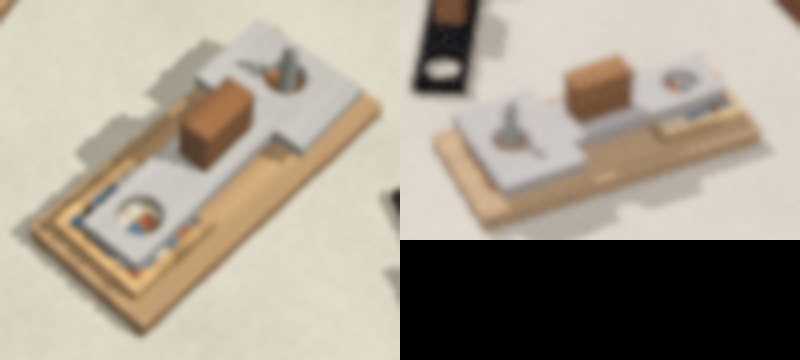

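The crop confirms it: the broad end is on the pin (scene crop (285,78)) and the narrow end lies on the panel (140,216). The arm is yawed slightly on its board. Next I'll triangulate.

```bash
cat > h.py <<'E'
import numpy as np,pickle,cv2
from scipy.optimize import least_squares
s,F=pickle.load(open("f0.pkl","rb"))
def ray(f,u,v):
    d=f["R"].T@np.array([(u-f["cx"])/f["fx"],(v-f["cy"])/f["fy"],1]);return -f["R"].T@f["t"],d/np.linalg.norm(d)
def atz(f,u,v,z):
    c,d=ray(f,u,v);return c+d*(z-c[2])/d[2]
def tri(rays):
    A=[np.eye(3)-np.outer(d,d) for c,d in rays];p=np.linalg.solve(sum(A),sum(a@c for a,(c,d) in zip(A,rays)))
    return p,[round(float(np.linalg.norm(a@(p-c))),1) for a,(c,d) in zip(A,rays)]
E
python3 - <<'E'
from h import *
sc=lambda x,y:((x+.5)/4-.5+215,(y+.5)/4-.5+215)
sd=lambda x,y:((x-400+.5)/4-.5+225,(y+.5)/4-.5+120)
P={"tip":((290,50),(511,106),65),"bhole":((284,76),(510,137),35),"nhole":((140,216),(680,80),35),"btop":((217,108),(598,73),69),"Bfront/right":((380,100),(490,222),15)}
for k,(a,b,z) in P.items():
    print(k,*[np.round(q,1) for q in tri([ray(F["scene"],*sc(*a)),ray(F["side"],*sd(*b))])],"planes",atz(F["scene"],*sc(*a),z).round(1),atz(F["side"],*sd(*b),z).round(1))
for k,a in {"L":(32,227),"Fr":(140,327),"R":(380,102)}.items(): print(k,atz(F["scene"],*sc(*a),15).round(1))
for k,a in {"L":(437,143),"Fr":(490,222),"R":(760,128)}.items(): print("side",k,atz(F["side"],*sd(*a),15).round(1))
E
```

```text
tip [514.9 106.   61.6] [0.1 0.1] planes [517.4 107.5  65. ] [513.3 102.5  65. ]
bhole [514.  104.5  35.5] [0.9 0.9] planes [514.6 103.9  35. ] [513.7 105.7  35. ]
nhole [644.4 109.8  34.3] [0.5 0.5] planes [645.1 109.8  35. ] [643.6 109.5  35. ]
btop [578.6 106.1  66.6] [0.6 0.6] planes [580.6 106.9  69. ] [576.9 104.2  69. ]
Bfront/right [474.  118.5 -24.8] [29. 29.] planes [474.9 148.3  15. ] [477.4  57.4  15. ]
L [683.   62.6  15. ]
Fr [685.8 149.   15. ]
R [476.1 149.2  15. ]
side L [474.9 140.9  15. ]
side Fr [477.4  57.4  15. ]
side R [682.1  62.2  15. ]
```

```bash
python3 -m inch '[[0.035,-0.015,0.029,0,0,0,-1],[0.035,-0.015,0.029,0,0,0,-1],[0.036,-0.015,0.029,0,0,0,-1],[0,0,0,0,0,8,-1],[0,0,0,0,0,8,-1],[0,0,0,0,0,8,-1],[0,0,0,0,0,8,-1],[0,0,0,0,0,8,-1]]' 60
python3 -m inch '[[0,0,0,0,0,8,-1],[0,0,0,0,0,8,-1],[0,0,0,0,0,8,-1],[0,0,0,0,0,8,-1],[0,0,0,0,0,8,-1],[0,0,0,0,0,7.7,-1],[0,0,0,0,0,0,-1],[0,0,0,0,0,0,-1]]'
python3 - <<'E'
from rig import r,eyes
import cv2,pickle
s=r.sense();f=eyes.grab_frame("wrist");pickle.dump((s,f),open("f1.pkl","wb"))
print(s["eef_pos"],s["tcp_rot"],s["qpos"],s["clock"])
cv2.imwrite("pics/w1.png",cv2.resize(f["img"],(800,600),interpolation=cv2.INTER_CUBIC))
E
```

```text
clock: 0.95
eef_pos: [579.8, 106.1, 161.0]
tcp_rot: [-3.141, 0.0, 0.867]
contact_force: [-0.9, -0.2, 0.0]
opening: 1.002
grasp_force: 0.0
clock: 1.75
eef_pos: [579.9, 106.0, 161.1]
tcp_rot: [3.142, 0.0, 0.044]
contact_force: [0.2, 0.1, -0.6]
opening: 0.999
grasp_force: 0.0
[579.89572453 105.96283134 161.14962172] [3.14152362e+00 2.90361952e-04 4.40926166e-02] [ 1.78205277e-01  3.94567151e-01  1.78752560e+00 -3.61271928e-05
  9.59796892e-01  1.70492971e+00] 1.75
```

View pics/w1.png

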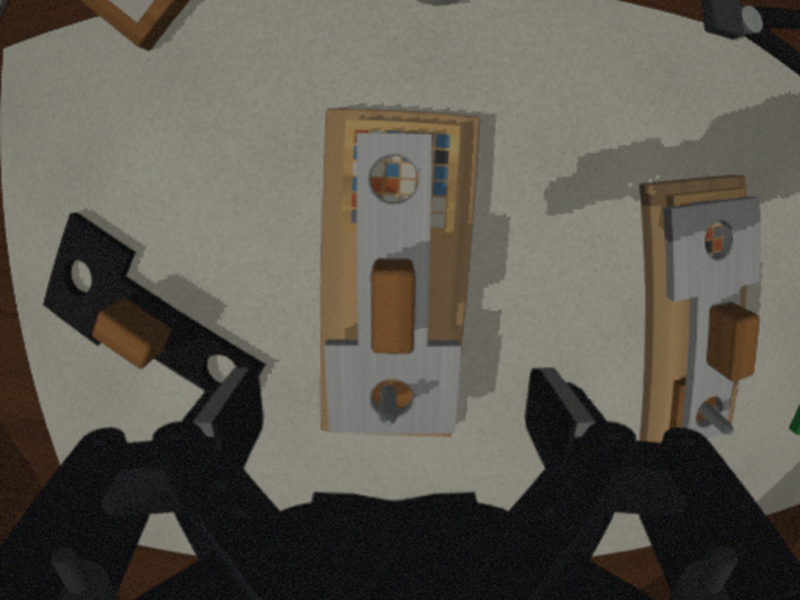

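Wrist view: the block top is centred at about (393,311), the holes at (394,178) and (391,398), and the pin tip at (389,415). The panel spans columns 348–462 and rows 120–230.

```bash
cat >> h.py <<'E'
from scipy.spatial.transform import Rotation as Ro
def wray(s,f,u,v):
    a,b=(u-f["cx"]),(v-f["cy"]);r_=np.hypot(a,b);t=r_/f["fx"]
    d=np.array([np.sin(t)*a/r_,np.sin(t)*b/r_,np.cos(t)]);H=np.array(f["hand_eye"]);R=Ro.from_euler("xyz",s["tcp_rot"]).as_matrix()
    return R@H[:3,3]+s["eef_pos"],R@H[:3,:3]@d
def watz(s,f,u,v,z):
    c,d=wray(s,f,u,v);return (c+d*(z-c[2])/d[2]).round(1)
E
python3 - <<'E'
from h import *
s,f=pickle.load(open("f1.pkl","rb"))
n=lambda x,y:((x+.5)*.64-.5,(y+.5)*.64-.5)
for k,(x,y,z) in dict(nh=(394,178,35),bh=(391,398,35),tip=(389,415,65),blk=(393,311,69),b1=(372,268,69),b2=(413,268,69),b3=(372,352,69),b4=(413,352,69),panL=(350,170,25),panR=(461,170,25),panT=(404,119,25),bTL=(328,110,15),bTR=(477,118,15),bBL=(322,430,15),bRm=(464,340,15),bLm=(322,340,15)).items(): print(k,watz(s,f,*n(x,y),z))
sc=lambda x,y:((x+.5)/4-.5+215,(y+.5)/4-.5+215)
sd=lambda x,y:((x-400+.5)/4-.5+225,(y+.5)/4-.5+120)
for k,w,a,b in (("nh",(394,178),(140,216),(680,80)),("blk",(393,311),(217,108),(598,73)),("tip",(389,415),(290,50),(511,106))):
    print(k,*tri([wray(s,f,*n(*w)),ray(F["scene"],*sc(*a)),ray(F["side"],*sd(*b))]))
E
```

```text
nh [645.5 108.8  35. ]
bh [515.8 104.9  35. ]
tip [521.1 106.   65. ]
blk [581.7 106.5  69. ]
b1 [602.7 117.4  69. ]
b2 [603.6  97.9  69. ]
b3 [559.6 116.1  69. ]
b4 [560.5  95.5  69. ]
panL [649.  133.5  25. ]
panR [652.   71.6  25. ]
panT [678.9 104.7  25. ]
bTL [684.2 148.7  15. ]
bTR [683.7  62.3  15. ]
bBL [477.5 150.7  15. ]
bRm [547.9  60.5  15. ]
bLm [544.  149.7  15. ]
nh [644.75222715 109.45690906  34.40171556] [1.0, 0.1, 1.0]
blk [579.43036426 106.41288798  66.30554424] [1.4, 0.8, 1.2]
tip [516.02747495 106.22452753  60.63266962] [2.2, 1.4, 1.0]
```

```bash
python3 -m inch '[[0.001,-0.0005,0.035,0,0,-0.3,-1],[0,0,0.035,0,0,0,-1],[0,0,0.02,0,0,0,-1],[0,0,0.012,0,0,0,-1],[0,0,0,0,0,0,-1],[0,0,0,0,0,0,1],[0,0,0,0,0,0,1],[0,0,0,0,0,0,1]]' 60
python3 -m inch '[[0,0,0,0,0,0,1],[0,0,0,0,0,0,1],[0,0,0,0,0,0,1],[0,0,0,0,0,0,1]]'
```

```text
clock: 2.6
eef_pos: [581.8, 106.7, 60.5]
tcp_rot: [-3.141, -0.002, 0.046]
contact_force: [0.9, -0.4, -0.2]
opening: 0.515
grasp_force: 0.0
clock: 3.0
eef_pos: [581.6, 106.7, 60.2]
tcp_rot: [-3.141, -0.001, 0.045]
contact_force: [-1.1, -0.3, 6.5]
opening: 0.244
grasp_force: 60.4
```

```bash
python3 -m inch '[[0,0,-0.01,0,0,0,1],[0,0,-0.015,0,0,0,1],[0,0,-0.02,0,0,0,1],[0,0,-0.02,0,0,0,1],[0,0,-0.02,0,0,0,1],[0,0,-0.02,0,0,0,1],[0,0,0,0,0,0,1],[0,0,0,0,0,0,1]]'
python3 - <<'E'
from rig import r,eyes
import cv2,pickle
s=r.sense();f=eyes.grab_frame("wrist");pickle.dump((s,f),open("f2.pkl","wb"))
print(s["eef_pos"],s["tcp_rot"],s["grasp_force"])
cv2.imwrite("pics/w2.png",cv2.resize(f["img"],(800,600),interpolation=cv2.INTER_CUBIC))
E
```

```text
clock: 3.8
eef_pos: [581.1, 106.5, 164.9]
tcp_rot: [-3.141, -0.001, 0.045]
contact_force: [-0.2, 0.0, -1.3]
opening: 0.245
grasp_force: 59.3
[581.10327083 106.52037059 164.85179459] [-3.14142269e+00 -1.21746540e-03  4.53785104e-02] 59.2885422706604
```

View pics/w2.png

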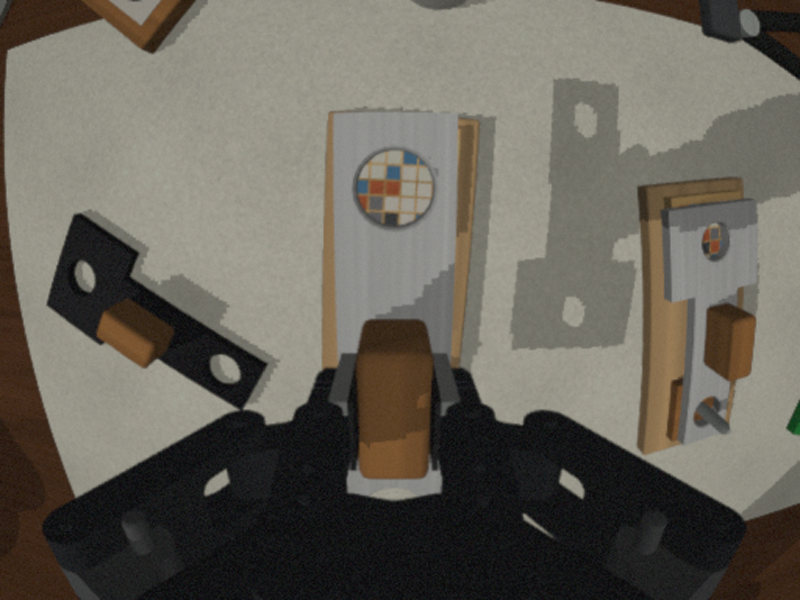

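The arm hangs level and centred, with the narrow hole at (395,187). I'll get the hole's offset in the tool frame, then make the half turn.

```bash
python3 - <<'E'
from h import *
s,f=pickle.load(open("f2.pkl","rb"))
n=lambda x,y:((x+.5)*.64-.5,(y+.5)*.64-.5)
R=Ro.from_euler("xyz",s["tcp_rot"]).as_matrix()
for p in ((395,187),(394,400)): print((R.T@(watz(s,f,*n(*p),139.7)-s["eef_pos"])).round(1))
E
python3 -m inch '[[0,0,0,0,0,-8.45,1],[0,0,0,0,0,-8.45,1],[0,0,0,0,0,-8.45,1],[0,0,0,0,0,-8.45,1],[0,0,0,0,0,-8.45,1],[0,0,0,0,0,-8.45,1],[0,0,0,0,0,-8.45,1],[0,0,0,0,0,-8.45,1]]'
python3 -m inch '[[0,0,0,0,0,-8.45,1],[0,0,0,0,0,-8.45,1],[0,0,0,0,0,-8.45,1],[0,0,0,0,0,-8.45,1],[0,0,0,0,0,-8.45,1],[0,0,0,0,0,-8.45,1],[0,0,0,0,0,-8.45,1],[0,0,0,0,0,-8.45,1]]'
python3 -m inch '[[0,0,0,0,0,-8.45,1],[0,0,0,0,0,-8.45,1],[0,0,0,0,0,-8.45,1],[0,0,0,0,0,-8.45,1],[0,0,0,0,0,-8.45,1],[0,0,0,0,0,0,1],[0,0,0,0,0,0,1],[0,0,0,0,0,0,1]]'
python3 - <<'E'
from rig import r,eyes
import cv2,pickle
s=r.sense();f=eyes.grab_frame("wrist");pickle.dump((s,f),open("f3.pkl","wb"))
print(s["eef_pos"],s["tcp_rot"],s["qpos"],s["grasp_force"])
cv2.imwrite("pics/w3.png",cv2.resize(f["img"],(800,600),interpolation=cv2.INTER_CUBIC))
E
```

```text
[64.   0.4 25.2]
[-11.6   0.1  25.1]
clock: 4.65
eef_pos: [580.1, 106.4, 162.8]
tcp_rot: [-3.139, 0.001, 1.231]
contact_force: [-0.7, 0.4, -1.4]
opening: 0.248
grasp_force: 59.3
clock: 5.45
eef_pos: [580.1, 106.4, 162.8]
tcp_rot: [-3.14, -0.002, 2.411]
contact_force: [-0.4, -0.3, -1.3]
opening: 0.246
grasp_force: 59.3
clock: 6.25
eef_pos: [580.7, 106.5, 163.8]
tcp_rot: [-3.141, -0.001, 3.139]
contact_force: [-0.6, 0.0, -1.7]
opening: 0.244
grasp_force: 59.3
[580.69660428 106.49550883 163.77003499] [-3.14144650e+00 -8.62123636e-04  3.13907730e+00] [ 1.78829990e-01  3.92819785e-01  1.78325609e+00  1.42535120e-05
  9.66391124e-01 -1.38945915e+00] 59.27467167377472
```

View pics/w3.png

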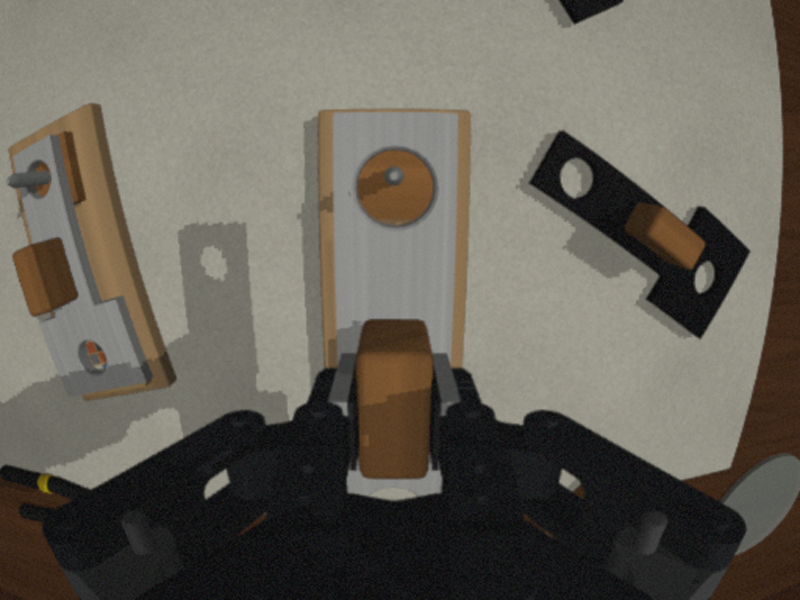

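The narrow hole (397,187) is over the pin, whose tip is at (394,174). Now the remaining offset.

```bash
python3 - <<'E'
from h import *
s,f=pickle.load(open("f3.pkl","rb"))
n=lambda x,y:((x+.5)*.64-.5,(y+.5)*.64-.5)
for k,p,z in (("hole",(396,187),138.9),("tip",(394,173),65),("tip-",(394,173),62),("board far L",(321,110),15),("far R",(469,110),15)): print(k,watz(s,f,*n(*p),z))
E
```

```text
hole [518.6 107.4 138.9]
tip [514.3 106.8  65. ]
tip- [514.3 106.8  62. ]
board far L [476.   64.4  15. ]
far R [476.2 150.8  15. ]
```

```bash
python3 -m inch '[[0.0025,0.0005,0.02,0,0,0,1],[0,0,0.025,0,0,0,1],[0,0,0.02,0,0,0,1],[0,0,0.012,0,0,0,1],[0,0,0.01,0,0,0,1],[0,0,0.008,0,0,0,1],[0,0,0,0,0,0,1],[0,0,0,0,0,0,1]]'
python3 -m inch '[[0,0,0.003,0,0,0,1],[0,0,0.002,0,0,0,1],[0,0,0,0,0,0,1],[0,0,0,0,0,0,1]]'
```

```text
clock: 7.1
eef_pos: [578.8, 107.1, 69.7]
tcp_rot: [3.141, 0.001, -3.141]
contact_force: [0.1, 0.3, -1.0]
opening: 0.246
grasp_force: 59.3
clock: 7.5
eef_pos: [578.5, 107.0, 64.4]
tcp_rot: [3.142, 0.0, -3.141]
contact_force: [-0.2, -0.2, -1.7]
opening: 0.244
grasp_force: 59.3
```

```bash
python3 -m inch '[[0,0,0.002,0,0,0,1],[0,0,0.0015,0,0,0,1],[0,0,0,0,0,0,1],[0,0,0,0,0,0,1]]'
python3 -m inch '[[0,0,0.001,0,0,0,1],[0,0,0,0,0,0,1],[0,0,0,0,0,0,1]]'
```

```text
clock: 7.9
eef_pos: [578.4, 107.0, 60.7]
tcp_rot: [-3.142, -0.0, -3.141]
contact_force: [-0.1, -0.6, -0.9]
opening: 0.245
grasp_force: 59.3
clock: 8.2
eef_pos: [578.6, 107.1, 60.2]
tcp_rot: [3.142, 0.0, -3.141]
contact_force: [-1.9, -0.6, 5.5]
opening: 0.244
grasp_force: 59.9
```

Light contact at the same height as the grasp, so the arm is seated. I'll open, back off straight up, and check.

```bash
python3 -m inch '[[0,0,0,0,0,0,0.2],[0,0,0,0,0,0,-0.2],[0,0,0,0,0,0,-0.5],[0,0,0,0,0,0,-0.5],[0,0,-0.015,0,0,0,-0.5],[0,0,-0.03,0,0,0,-0.5],[0,0,-0.03,0,0,0,-0.5],[0,0,-0.03,0,0,0,-0.5]]'
python3 -m inch '[[0,0,-0.03,0,0,0,-0.5],[0,0,0,0,0,0,-0.5],[0,0,0,0,0,0,-0.5]]'
python3 - <<'E'
from rig import r,eyes
import cv2,pickle,numpy as np
s=r.sense();f=eyes.grab_frame("wrist");g=eyes.grab_frame("scene")["img"];h=eyes.grab_frame("side")["img"];pickle.dump((s,f),open("f4.pkl","wb"))
k=dict(interpolation=cv2.INTER_CUBIC)
a=cv2.resize(f["img"],(480,360),**k);b=cv2.resize(g[205:305,205:325],(300,250),**k);c=cv2.resize(h[110:190,225:325],(300,240),**k)
o=np.zeros((490,780,3),np.uint8);o[:360,:480]=a;o[:250,480:]=b;o[250:,480:]=c
cv2.imwrite("pics/w4.png",o)
E
```

```text
clock: 9.0
eef_pos: [578.5, 107.0, 166.9]
tcp_rot: [3.142, 0.0, -3.141]
contact_force: [0.6, 0.4, -0.2]
opening: 0.749
grasp_force: 0.0
clock: 9.3
eef_pos: [578.9, 107.1, 196.2]
tcp_rot: [3.141, 0.002, -3.141]
contact_force: [0.9, -0.3, -0.7]
opening: 0.752
grasp_force: 0.0
```

View pics/w4.png

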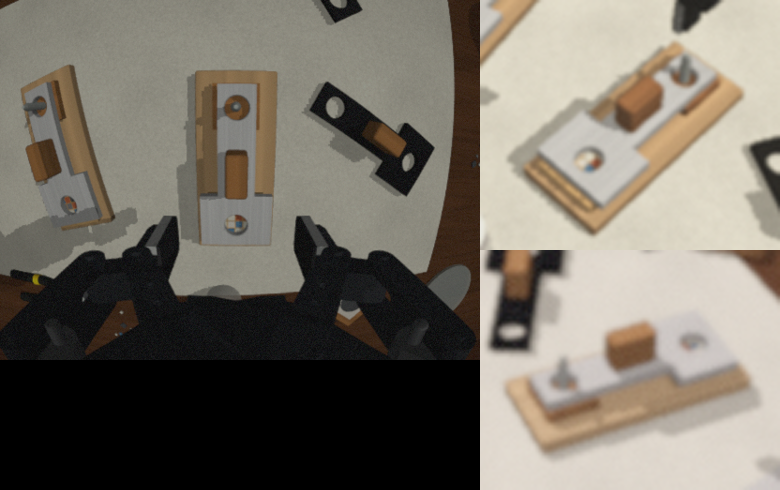

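The pin stands through the narrow hole (wrist tile (236,107)), and the arm lies flat with its broad end on the panel (236,222). The other arm hasn't moved. Handing in.

```bash
python3 -c "
from rig import r
print(r.sign_off())"
```

```text
the job is handed in; nothing more can be done
None
```

I turned the backward arm end for end and refitted it with its narrow-end hole over the same jig's pin; the last pictures show it flat with its broad end on the panel and the other jig's arm untouched. I handed the job in at about 9.5 s; sign-off gave no verdict.

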